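# Swing a mitre fence to its angle mark and clamp it again

### The job

Set the mitre fence on the saw table for the next cut. Swing its clamp lever by the black knob, anticlockwise seen from above, until the fence is free; turn the fence until its white pointer meets the line on the red clip on the scale; then swing the lever clockwise until the clamp grips firmly, at about 12 N of push on the knob, without straining it, and let go. Do not force the fence while it is clamped, and leave the red clip and the tools and wood around it where they are.

Things in the scene. Friction and masses are not known exactly. Their poses are not given: they have to be found in the camera images.
- gauge_base: grey round protractor plate bolted to the table, 230 mm across, 10 mm thick; origin under its centre, which is the fence's pivot, on the table. Its x axis points roughly away from the robot, its y axis to the left; black scale ticks every degree on the rim at its +y side, the clamp on its -x side
- head: swinging part on the plate: dark slotted arc plate with, across the pivot, an aluminium fence 20 mm thick (its x), from y = -140 to +85 mm, z 17 to 59 mm. Origin as gauge_base, which it turns about. Takes about 4 N at fence_grip to swing when free, and stays where it is left; when clamped it is locked
- head_angle (a joint): angle of the fence, rad, clockwise from above positive; 0 = fence along gauge_base's y axis, square. Stops at -0.3 and 0.85. Must come to mark_angle
- fence_grip (a point): top of the fence near its long right end, midway in its 20 mm thickness, 110 mm from the pivot, 59 mm above the table: a good place to pinch it across and swing it about the pivot
- pointer_tip (a point): tip of the white pointer at the fence's left end, 102 mm from the pivot, 14 mm above the table; turns with the fence
- mark_line (a point): inner end of the white line on the red setting clip on the rim of the scale, 102 mm from the pivot, 14 mm above the table: the angle mark. The clip is 14 mm wide, on the +y side
- mark_angle (a joint): angle at which the red clip stands, on the same scale as head_angle, rad (0.30 to 0.62); not to be moved
- clamp_screw: steel washer, 29 mm across, and screw of the clamp; it goes down as the lever turns clockwise and presses on the slotted plate of the head. Firmly clamped means 85 N or more of press, over 230 N strains it. It does not turn
- lever_angle (a joint): angle of the clamp lever, rad, clockwise from above positive = tightening; 0 = lever points along gauge_base's -x. Stops at -1.0 and 1.7. Surely loose at -0.25 or less. The plate is not flat, so the washer bites at another lever angle (0 to 0.5) for each fence angle: tighten by feel. Stays where it is left up to about 180 N of clamping
- lever_axis (a point): vertical axis of the clamp screw, at the height of the knob's top, 65 mm from the pivot along gauge_base's -x; fixed to the base
- lever_knob (a point): centre of the top of the upright black revolving knob at the end of the clamp lever: 25 mm thick, 50 to 84 mm above the table (sinks 3 mm per rad), 65 mm from lever_axis. Spins freely, so a pinch only pushes. Pushed across the lever it takes about 6 N to turn when loose, then 2 to 3 N more per 50 N of clamping; 12 N is firmly tight, over 15 N strains it
- pencil: red pencil 163 mm long lying by the plate, bystander
- offcut: wood offcut 45 x 85 x 18 mm lying by the plate, bystander
- try_square: try square with wooden stock, 225 x 130 x 18 mm, lying nearer the robot, bystander
- workpiece: wooden strip 20 x 300 x 12 mm waiting at the left, bystander

How it is judged:
By the outcome, as a careful person would: the job done as asked, in the order asked, and still so for the second after the job is handed in, with the robot touching nothing.
It also fails if it takes over 61 s, if anything falls off the work surface, if the arm or the gripper's body presses on something with over 40 N, if the wrist force passes 120 N, or if a joint passes its speed limit or range.

### The arm

A 6-joint arm with a two-finger parallel gripper is mounted at the origin on the work surface; the furniture and walls round the work are solid. World frame = base frame: x ahead of the robot, y to its left, z up, the work surface at z = 0. Lengths are in m, angles in rad, forces in N, time in s.
With the tool pointing down it reaches from about 0.275 to 0.85 m from the base axis. Payload 5.2 kg.
Tool frame: the origin (TCP) lies on the centre line of the jaws, within the pads' length; the fingertips stand 25 mm ahead of it and the grasp point (between the pads) lies 6 mm ahead of it; z points along the fingers, y is the line along which they close (so a half turn about z gives the same grasp; the last joint's range is limited). The gripper opens to 85 mm and grips with 20 to 120 N. Pads are 22 mm wide; open, the fingers measure 114 mm over their backs; the gripper's body (76 mm by 85 mm) begins 54 mm behind the grasp point. The pads swing forward as they close: fully open they stand 13 mm farther back than shut.
Start: joints at [1.128, 0.259, 1.535, -0, 1.348, -0.203], TCP at [0.131, 0.534, 0.256] pointing down, gripper open.
Joint ranges: [-3.14, 3.14], [-0.91, 2.08], [0.19, 2.58], [-1.22, 4.36], [0.22, 2.71], [-3.12, 3.12]. Speed limits (rad/s): [2.57, 2.57, 3.14, 3.14, 3.14, 3.14].

### API

Orientations are given as a unit quaternion [w, x, y, z].
In Python, from cell import * gives the robot as it stands.
- The arm moves only by the tool carry_out, never from a script. Its argument "motion" is a list of rows, each an object with "translation": the shift along the tool's x, y, z in mm, a list of three; "dr": the turn, a rotation vector about the tool's x, y, z in degrees, a list of three; "grip": the opening, from 0 (shut) to 1 (fully open). In form: [{"translation": [dx, dy, dz], "dr": [ax, ay, az], "grip": grip}, ...]. A call has 1 to 12 rows; each row is the pose to reach, as a shift and turn from the pose commanded when the call began, along the tool's axes at that moment; what a row does not reach only later rows make up. A row lasts 1/12 s, in which the tool goes at most 41.7 mm and 7.16 degrees, less where a joint would pass 70% of its speed; a pose out of reach is approached as far as the arm can. A call with a gripper value outside its range is refused whole. The fingers move at their own pace and stop on an object; the grip force is fixed at half the most. Time passes only in rows, so rows that repeat a pose let the fingers close. It gives the time, the measured TCP pose, the force, the opening and the grip force at its end, in the units of the state.
- get_state(): the state, without advancing time (a new reading comes with each control period).
- read_camera(name): name is "side" or "top"; returns a dict with "pixels" (420x560x3 uint8, blue, green, red), "z_map" (420x560 float32, m along the optical axis (not along the pixel's ray), 0 where there is no reading), "fx", "fy", "cx", "cy" (pixels), "eye" and "orientation" of the camera in the world. Camera axes: x right, y up, looking along -z (the intrinsics and any distortion apply to the point x, -y, -z); pixel columns grow to the right and rows downward; lengths in m; the calibration is good to about 2 mm. A picture is of the moment at which its call begins.
- hand_in(): hands the job in; it is judged then, once.
The state is a dict: "t": time; "q": joint angles; "qd": joint speeds; "effort": joint torques, N m; "position": TCP position; "eef_rot": TCP orientation; "contact_force": force on the tool from outside, world axes, zero at the start; "moment": the same for the moment, N m; "width": finger opening in m; "grasp_force": force on a finger pad.
Only numpy, scipy, OpenCV 4.12 (cv2) and the standard library are available. Lean on these libraries where they do the work, as an engineer would, in place of code of your own. Each camera call takes 0.05 s, during which the arm holds its last target. There are 200 camera calls.

## Working session

There is one attempt and no reset: what is moved stays moved. The work goes in short steps, Python scripts to look and compute and a tool call to move; the robot and the scene stay as the last step left them, time stands still between calls to the robot, and variables do not carry over. Pictures are saved under pics/ and viewed, at most 10 in all, crops included, and the job is handed in when it is done.

Besides the shell and the picture viewer there is one more tool, called after "Emit:" as name([rows], argument=value, ...), one row to a line, values as JSON. carry_out: Moves the arm, as the interface text tells. Its arguments: {"type":"object","properties":{"motion":{"type":"array"}},"required":["motion"]}

```bash
mkdir -p pics; cat > h.py <<'E'
from cell import *
import numpy as np, cv2
from scipy.spatial.transform import Rotation as R
def rot(q): return R.from_quat([q[1],q[2],q[3],q[0]])
def ray(c,u,v):
    d=np.array([(u-c["cx"])/c["fx"],-(v-c["cy"])/c["fy"],-1.0]); return rot(c["orientation"]).apply(d)
def onz(c,u,v,z):
    d=ray(c,u,v); e=np.array(c["eye"]); return e+d*(z-e[2])/d[2]
def dep(c,u,v): return np.array(c["eye"])+ray(c,u,v)*float(c["z_map"][int(v),int(u)])
E
python3 - <<'E'
from h import *
for n in("top","side"):
    c=read_camera(n); cv2.imwrite(f"pics/{n}0.png",c["pixels"]); print(n,{k:c[k] for k in c if k not in("pixels","z_map")})
s=get_state(); print(s)
E
```

```text
top {'fx': 540.5967877541225, 'fy': 540.5967877541225, 'cx': 280.71422076685155, 'cy': 212.8682841267471, 'eye': array([0.32016587, 0.16549134, 1.21181724]), 'orientation': array([ 0.71068737,  0.04566028, -0.0361975 , -0.70109083])}
side {'fx': 474.9328709585207, 'fy': 474.9328709585207, 'cx': 281.34874820241157, 'cy': 210.63164600692792, 'eye': array([0.42574839, 0.86440486, 0.71550817]), 'orientation': array([-0.04666161, -0.01051793,  0.4106589 ,  0.91053354])}
{'t': 0.1, 'q': array([ 1.12822666e+00,  2.59267010e-01,  1.53593458e+00, -1.82763220e-05,
        1.34800697e+00, -2.02810790e-01]), 'qd': array([-2.31617681e-03,  2.09724005e-04, -2.89987007e-03, -6.94702193e-04,
       -3.44688457e-06,  2.10820157e-04]), 'effort': array([ 7.99864501e-04, -4.46974540e+01, -2.91244823e+01, -5.27482771e-04,
        6.47988869e-03,  7.26774374e-05]), 'position': array([0.13041372, 0.53388466, 0.25557514]), 'eef_rot': array([-2.47766716e-04,  1.19590459e-01,  9.92822980e-01, -7.69077331e-04]), 'contact_force': array([ 0.52111959,  0.13942967, -0.5861471 ]), 'moment': array([-0.00489524, -0.00366766, -0.00356633]), 'grasp_force': 0.0, 'width': 0.08556552616655054}
```

View pics/top0.png

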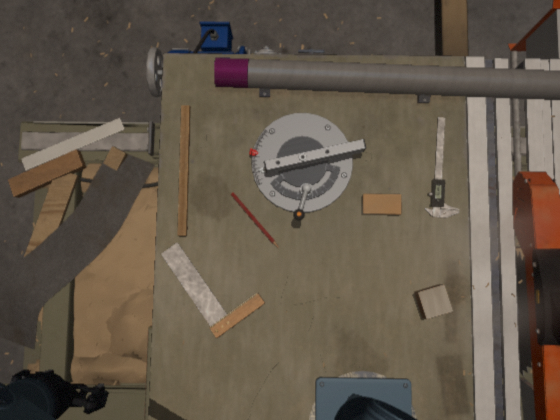

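View pics/side0.png

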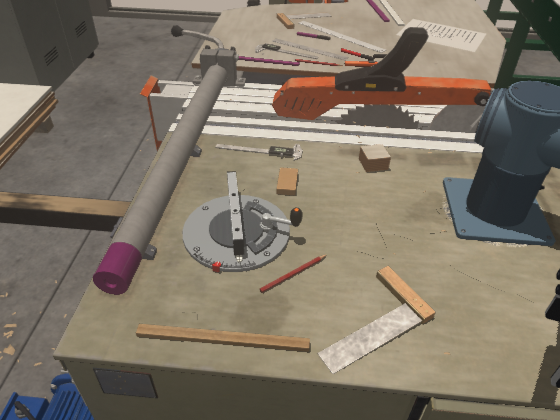

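The top view shows the plate centred near (303,162), the fence from (265,170) to (364,146), the knob at (299,214) and the red clip at (253,153). The side view shows the clip at (217,267) and the knob at (296,215).

```bash
cat >> h.py <<'E'
def cloud(c):
    h,w=c["z_map"].shape; u,v=np.meshgrid(np.arange(w),np.arange(h))
    d=np.stack([(u-c["cx"])/c["fx"],-(v-c["cy"])/c["fy"],-np.ones_like(u,float)],-1)*c["z_map"][...,None]
    return rot(c["orientation"]).apply(d.reshape(-1,3)).reshape(h,w,3)+c["eye"]
def red(c,box):
    hsv=cv2.cvtColor(c["pixels"],cv2.COLOR_BGR2HSV); m=(((hsv[...,0]<6)|(hsv[...,0]>174))&(hsv[...,1]>150)&(hsv[...,2]>90))
    x0,x1,y0,y1=box; k=np.zeros_like(m); k[y0:y1,x0:x1]=m[y0:y1,x0:x1]; return k
E
python3 - <<'E'
from h import *
c=read_camera("top"); P=cloud(c)
im=cv2.resize(c["pixels"][105:225,240:370],None,fx=5,fy=5,interpolation=cv2.INTER_CUBIC); cv2.imwrite("pics/topz.png",im)
s=read_camera("side"); S=cloud(s)
cv2.imwrite("pics/sidez.png",cv2.resize(s["pixels"][165:280,175:310],None,fx=5,fy=5,interpolation=cv2.INTER_CUBIC))
# plate
g=cv2.cvtColor(c["pixels"],cv2.COLOR_BGR2HSV)
box=np.zeros(g.shape[:2],bool); box[105:225,240:370]=1
print("table z",np.median(P[220:230,320:400,2]), "plate z",np.median(P[125:140,290:310,2]))
m=(box&(g[...,1]<40)&(g[...,2]>80)).astype(np.uint8)
n,l,st,ce=cv2.connectedComponentsWithStats(m); k=1+np.argmax(st[1:,4])
ct=max(cv2.findContours((l==k).astype(np.uint8),0,1)[0],key=len)
hull=cv2.convexHull(ct); (u,v),r=cv2.minEnclosingCircle(hull); print("circ",u,v,r,cv2.fitEllipse(ct),onz(c,u,v,.01))
f=box&(P[...,2]>.05)&(P[...,2]<.07); pts=P[f]; print("fence n",len(pts),cv2.fitLine(pts[:,:2].astype(np.float32),2,0,.01,.01).ravel(),pts.min(0),pts.max(0))
f=box&(P[...,2]>.073)&(P[...,2]<.1); print("knob",f.sum(),P[f].mean(0) if f.any() else 0)
b2=np.zeros(g.shape[:2],bool); b2[165:280,175:310]=1
f=b2&(S[...,2]>.073)&(S[...,2]<.1); print("knob side",f.sum(),S[f].mean(0), S[f].min(0),S[f].max(0))
k=red(c,(240,270,140,170)); v,u=np.nonzero(k); print("clip",len(u),u.mean(),v.mean(),onz(c,u.mean(),v.mean(),.014))
k=red(s,(200,240,250,285)); v,u=np.nonzero(k); print("clip side",len(u),u.mean(),v.mean(),onz(s,u.mean(),v.mean(),.014))
E
```

```text
table z -0.00018927210620545143 plate z 0.010681227512291835
circ 308.5 159.0 58.053955078125 ((304.5470886230469, 159.9651336669922), (97.06519317626953, 99.87639617919922), 23.30243492126465) [0.58342365 0.12148288 0.01      ]
fence n 988 [ 0.25657243 -0.966525    0.5821491   0.11096901] [0.43928871 0.0005486  0.05040066] [0.61878266 0.22214406 0.06988996]
knob 96 [0.45029275 0.14470309 0.08077921]
knob side 91 [0.4511487  0.14903515 0.07979148] [0.44069642 0.13864507 0.07327716] [0.46169647 0.15923449 0.0857136 ]
clip 32 252.03125 151.96875 [0.59726984 0.24941957 0.014     ]
clip side 28 216.5 264.67857142857144 [0.59843911 0.24814131 0.014     ]
```

View pics/topz.png

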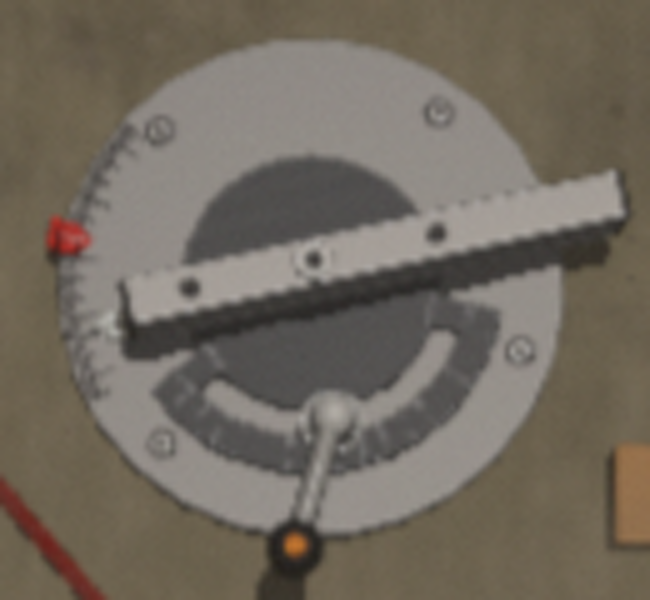

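View pics/sidez.png

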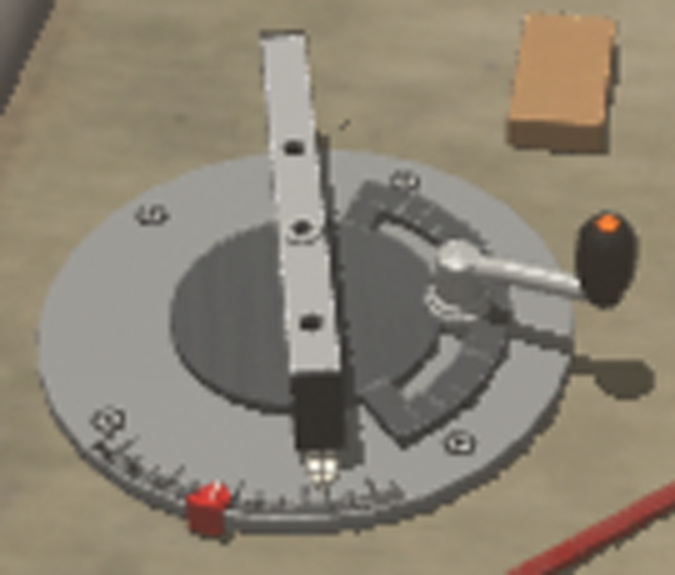

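The zoomed top view shows the plate spanning x 57–562 and y 40–537, the fence pivot screw at (314,260), the lever hub at (330,412), the knob at (294,546), the clip at (68,237) and the pointer at (108,323). The side zoom shows the white pointer at (320,470), left of the fence foot, and the clip line at (212,490).

```bash
python3 - <<'E'
from h import *
c=read_camera("top"); s=read_camera("side")
T=lambda x,y,z:onz(c,240+x/5-.4,105+y/5-.4,z)
S=lambda x,y,z:onz(s,175+x/5-.4,165+y/5-.4,z)
piv=T(309.5,288.5,.01); p2=T(314,260,.059); p3=S(301,228,.059)
print("pivot",piv,p2,p3)
P=(piv+p2+p3)[:2]/3
for n,p in dict(hubT=T(330,410,.072),hubS=S(455,253,.075),knobT=T(294,546,.084),knobS=S(609,220,.084),clipT=T(80,238,.014),clipS=S(213,488,.014),ptrT=T(105,323,.014),ptrS=S(321,478,.014),b1=T(160,130,.012),b2=T(440,112,.012),b3=T(520,350,.012),b4=T(162,443,.012),fR=T(620,190,.059),fL=T(128,305,.059)).items():
    d=p[:2]-P; print(n,p.round(4),"r",np.hypot(*d).round(4),"az",np.arctan2(d[1],d[0]).round(3))
print(get_state()["t"])
E
```

```text
pivot [0.57563793 0.13724205 0.01      ] [0.57784709 0.13656419 0.059     ] [0.57917862 0.13412086 0.059     ]
hubT [0.5098 0.1294 0.072 ] r 0.0681 az -3.045
hubS [0.5115 0.1598 0.075 ] r 0.0702 az 2.795
knobT [0.4498 0.1444 0.084 ] r 0.128 az 3.076
knobS [0.4509 0.1428 0.084 ] r 0.1268 az 3.088
clipT [0.5968 0.2413 0.014 ] r 0.1071 az 1.39
clipS [0.5983 0.2415 0.014 ] r 0.1076 az 1.376
ptrT [0.5579 0.2293 0.014 ] r 0.0954 az 1.778
ptrS [0.5568 0.2315 0.014 ] r 0.0978 az 1.785
b1 [0.6478 0.206  0.012 ] r 0.0992 az 0.784
b2 [0.6576 0.0788 0.012 ] r 0.0984 az -0.62
b3 [0.5482 0.0423 0.012 ] r 0.0981 az -1.875
b4 [0.5039 0.2028 0.012 ] r 0.0995 az 2.405
fR [0.6104 0.0038 0.059 ] r 0.1362 az -1.327
fL [0.557  0.2171 0.059 ] r 0.0836 az 1.819
0.3
```

```bash
cat >> h.py <<'E'
def goto(p,az=None):
    "translation mm and dz deg from measured pose to world TCP p, tool y azimuth az"
    s=get_state(); r=rot(s["eef_rot"]); t=r.inv().apply(np.array(p)-s["position"])*1000
    y=r.apply([0,1,0]); a=np.arctan2(y[1],y[0]); d=0 if az is None else -np.degrees((az-a+np.pi/2)%np.pi-np.pi/2)
    print("tr",t.round(1),"dz",round(float(d),1),"az now",round(float(a),3)); return t
E
python3 -c "
from h import *
goto([.4504,.1436,.19],1.5)"
```

```text
tr [-403.5 -303.3   66.2] dz -9.7 az now 1.331
```

Emit:
carry_out([
  {"translation": [-40,-30,0],"dr": [0,0,-2],"grip": 0.5},
  {"translation": [-70,-53,0],"dr": [0,0,-4],"grip": 0.5},
  {"translation": [-101,-76,0],"dr": [0,0,-6],"grip": 0.5},
  {"translation": [-132,-99,10],"dr": [0,0,-8],"grip": 0.5},
  {"translation": [-163,-122,15],"dr": [0,0,-9.7],"grip": 0.5},
  {"translation": [-194,-145,20],"dr": [0,0,-9.7],"grip": 0.5},
  {"translation": [-225,-168,25],"dr": [0,0,-9.7],"grip": 0.5},
  {"translation": [-256,-192,30],"dr": [0,0,-9.7],"grip": 0.5},
  {"translation": [-287,-215,36],"dr": [0,0,-9.7],"grip": 0.5},
  {"translation": [-318,-239,42],"dr": [0,0,-9.7],"grip": 0.5},
  {"translation": [-349,-262,50],"dr": [0,0,-9.7],"grip": 0.5},
  {"translation": [-380,-286,58],"dr": [0,0,-9.7],"grip": 0.5},
])

```text
t: 1.3
position: [0.4329, 0.1645, 0.1983]
eef_rot: [0.001, 0.035, 0.999, 0.0]
contact_force: [0.4, 1.1, 0.3]
width: 0.0428
grasp_force: 0.0
```

```bash
python3 -c "
from h import *
s=get_state();print(s['t'],s['position'],s['width'],s['contact_force'])
goto([.4504,.1436,.073],1.5)"
```

```text
1.3 [0.43287192 0.16453424 0.19833954] 0.04280663789223228 [0.36555023 1.12151711 0.29285387]
tr [-18.8 -19.7 125.4] dz 0.0 az now 1.5
```

Emit:
carry_out([
  {"translation": [-20,-19,20],"dr": [0,0,0],"grip": 0.5},
  {"translation": [-20,-19,40],"dr": [0,0,0],"grip": 0.5},
  {"translation": [-20,-19,60],"dr": [0,0,0],"grip": 0.5},
  {"translation": [-20,-19,60],"dr": [0,0,0],"grip": 0.5},
  {"translation": [-20,-19,60],"dr": [0,0,0],"grip": 0.5},
])

```text
t: 1.72
position: [0.4497, 0.1457, 0.1377]
eef_rot: [-0.001, 0.035, 0.999, -0.0]
contact_force: [0.7, 0.3, 0.3]
width: 0.0428
grasp_force: 0.0
```

```bash
python3 -c "
from h import *
s=get_state();print(s['t'],s['position'],s['width'],s['contact_force'])
goto([.4504,.1436,.073],1.5)
c=read_camera('side');cv2.imwrite('pics/s2.png',cv2.resize(c['pixels'][120:290,170:390],None,fx=3,fy=3,interpolation=2))"
```

```text
1.7167 [0.44966547 0.1456538  0.13771044] 0.04284939888014427 [0.69368577 0.26277191 0.28580264]
tr [-1.1 -2.  64.7] dz -0.0 az now 1.5
```

View pics/s2.png

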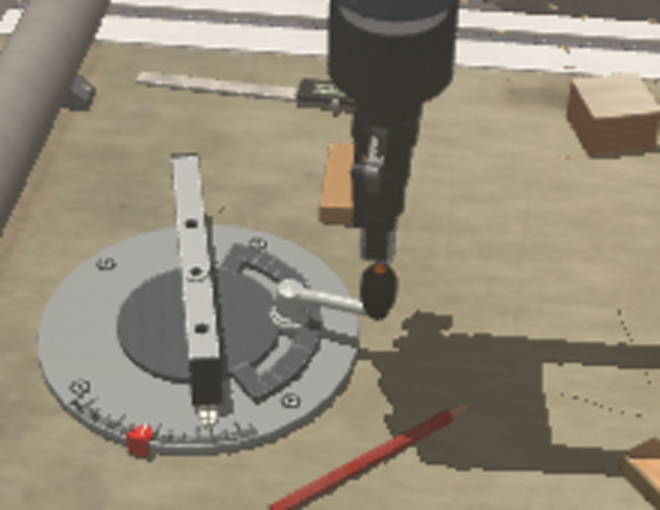

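The gripper is above the knob, straddling its centre at about (378,270). I'll descend and cage the knob loosely.

Emit:
carry_out([
  {"translation": [-1,-2,20],"dr": [0,0,0],"grip": 0.5},
  {"translation": [-1,-2,40],"dr": [0,0,0],"grip": 0.5},
  {"translation": [-1,-2,55],"dr": [0,0,0],"grip": 0.5},
  {"translation": [-1,-2,63],"dr": [0,0,0],"grip": 0.4},
  {"translation": [-1,-2,63],"dr": [0,0,0],"grip": 0.4},
  {"translation": [-1,-2,63],"dr": [0,0,0],"grip": 0.4},
])

```text
t: 2.27
position: [0.4519, 0.1442, 0.0763]
eef_rot: [0.001, 0.035, 0.999, 0.0]
contact_force: [0.2, -0.8, 0.3]
width: 0.0344
grasp_force: 0.0
```

Emit:
carry_out([
  {"translation": [0,-3,0],"dr": [0,0,0],"grip": 0.4},
  {"translation": [0,-6,0],"dr": [0,0,-2],"grip": 0.4},
  {"translation": [0,-9,0],"dr": [0,0,-4],"grip": 0.4},
  {"translation": [0,-12,0],"dr": [0,0,-6],"grip": 0.4},
  {"translation": [0,-15,0],"dr": [0,0,-8],"grip": 0.4},
  {"translation": [0,-18,0],"dr": [0,0,-9],"grip": 0.4},
])

```text
t: 2.77
position: [0.451, 0.1267, 0.077]
eef_rot: [0.002, -0.044, 0.999, 0.001]
contact_force: [-0.7, 4.9, 3.6]
width: 0.0343
grasp_force: 3.2
```

Emit:
carry_out([
  {"translation": [0.5,-3,0],"dr": [0,0,-2],"grip": 0.4},
  {"translation": [0.8,-6,0],"dr": [0,0,-4],"grip": 0.4},
  {"translation": [1,-9,0],"dr": [0,0,-6],"grip": 0.4},
  {"translation": [1,-13,0],"dr": [0,0,-8],"grip": 0.4},
  {"translation": [0.3,-17,0],"dr": [0,0,-10],"grip": 0.4},
  {"translation": [-0.7,-21,0],"dr": [0,0,-12],"grip": 0.4},
  {"translation": [-2.2,-25,0],"dr": [0,0,-14],"grip": 0.4},
  {"translation": [-3.7,-28,0],"dr": [0,0,-16],"grip": 0.4},
  {"translation": [-5,-31,0],"dr": [0,0,-18],"grip": 0.4},
  {"translation": [-5,-31,0],"dr": [0,0,-18],"grip": 0.4},
])

```text
t: 3.6
position: [0.4579, 0.0963, 0.077]
eef_rot: [0.001, -0.2, 0.98, 0.001]
contact_force: [-3.5, 6.5, 6.8]
width: 0.0343
grasp_force: 3.7
```

```bash
python3 -c "
from h import *
s=get_state();print(s['t'],s['position'],s['width'],s['contact_force'],s['eef_rot'])"
```

```text
3.6 [0.45788132 0.09632062 0.0769817 ] 0.03425098363948558 [-3.53529765  6.50470683  6.7556428 ] [ 7.76353093e-04 -1.99549159e-01  9.79887031e-01  9.68292800e-04]
```

Emit:
carry_out([
  {"translation": [0,5,0],"dr": [0,0,0],"grip": 0.45},
  {"translation": [0,5,0],"dr": [0,0,0],"grip": 0.5},
  {"translation": [0,5,-25],"dr": [0,0,0],"grip": 0.5},
  {"translation": [0,5,-60],"dr": [0,0,0],"grip": 0.5},
  {"translation": [0,5,-70],"dr": [0,0,7],"grip": 0.6},
  {"translation": [0,5,-70],"dr": [0,0,14],"grip": 0.6},
  {"translation": [0,5,-70],"dr": [0,0,21],"grip": 0.6},
  {"translation": [0,5,-70],"dr": [0,0,28],"grip": 0.6},
])

```text
t: 4.27
position: [0.4562, 0.0998, 0.1464]
eef_rot: [0.001, 0.047, 0.999, -0.0]
contact_force: [-1.1, 0.7, 0.1]
width: 0.0511
grasp_force: 0.0
```

```bash
python3 -c "
from h import *
s=get_state();print(s['t'],s['position'],s['q'],s['contact_force'])
c=read_camera('top');cv2.imwrite('pics/t3.png',cv2.resize(c['pixels'][105:225,240:370],None,fx=5,fy=5,interpolation=2))
t=goto([.6027,.0295,.11],.236)"
```

```text
4.2667 [0.45624731 0.09981126 0.14636991] [-2.38517624e-02  2.19430670e-01  1.88275868e+00 -4.79360357e-04
  1.03713028e+00 -1.50065993e+00] [-1.07804129  0.71663341  0.10054655]
tr [-152.9  -55.1   36.4] dz 70.7 az now 1.47
```

Emit:
carry_out([
  {"translation": [-20,-7,0],"dr": [0,0,7],"grip": 0.6},
  {"translation": [-40,-14,0],"dr": [0,0,14],"grip": 0.6},
  {"translation": [-60,-21,0],"dr": [0,0,21],"grip": 0.6},
  {"translation": [-80,-28,0],"dr": [0,0,28],"grip": 0.6},
  {"translation": [-100,-35,0],"dr": [0,0,35],"grip": 0.6},
  {"translation": [-120,-43,0],"dr": [0,0,42],"grip": 0.6},
  {"translation": [-140,-50,10],"dr": [0,0,49],"grip": 0.6},
  {"translation": [-153,-55,20],"dr": [0,0,56],"grip": 0.6},
  {"translation": [-153,-55,30],"dr": [0,0,63],"grip": 0.6},
  {"translation": [-153,-55,36],"dr": [0,0,70.7],"grip": 0.6},
  {"translation": [-153,-55,36],"dr": [0,0,70.7],"grip": 0.6},
  {"translation": [-153,-55,36],"dr": [0,0,70.7],"grip": 0.6},
])

```text
t: 5.32
position: [0.6031, 0.0317, 0.1091]
eef_rot: [-0.0, 0.612, 0.791, -0.0]
contact_force: [0.5, -0.7, 0.2]
width: 0.0512
grasp_force: 0.0
```

```bash
python3 -c "
from h import *
s=get_state();print(s['t'],s['position'],s['q'],s['contact_force'])
c=read_camera('side');cv2.imwrite('pics/s4.png',cv2.resize(c['pixels'][120:290,170:390],None,fx=3,fy=3,interpolation=2))
t=goto([.6027,.0295,.055],.236)"
```

```text
5.3167 [0.60310967 0.03165057 0.10911972] [-1.31982630e-01  4.83885511e-01  1.58520198e+00 -1.92156440e-04
  1.07328044e+00 -3.85553052e-01] [ 0.51868405 -0.65553731  0.22281467]
tr [-1.9 -1.3 54.7] dz 1.0 az now 0.254
```

View pics/s4.png

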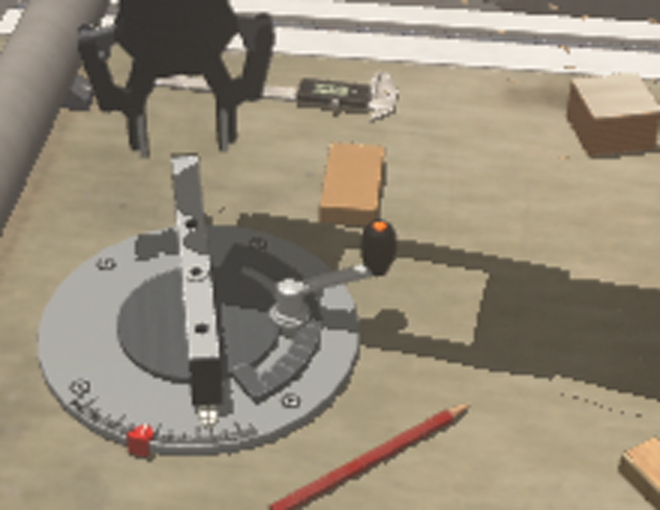

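The lever has swung anticlockwise (knob at (378,248)), and the open fingers straddle the fence's far end. I'll descend and pinch the fence.

Emit:
carry_out([
  {"translation": [-1,-1,20],"dr": [0,0,1],"grip": 0.6},
  {"translation": [-1,-1,40],"dr": [0,0,1],"grip": 0.6},
  {"translation": [-1,-1,54],"dr": [0,0,1],"grip": 0.6},
  {"translation": [-1,-1,54],"dr": [0,0,1],"grip": 0.5},
  {"translation": [-1,-1,54],"dr": [0,0,1],"grip": 0.4},
  {"translation": [-1,-1,54],"dr": [0,0,1],"grip": 0.3},
  {"translation": [-1,-1,54],"dr": [0,0,1],"grip": 0.2},
  {"translation": [-1,-1,54],"dr": [0,0,1],"grip": 0.1},
  {"translation": [-1,-1,54],"dr": [0,0,1],"grip": 0.1},
])

```text
t: 6.12
position: [0.6033, 0.0304, 0.0571]
eef_rot: [0.001, 0.62, 0.784, 0.0]
contact_force: [-2.5, 0.3, 6.9]
width: 0.0191
grasp_force: 59.8
```

```bash
python3 -c "
from h import *
s=get_state();print(s['t'],s['position'],s['eef_rot'],s['contact_force'],s['moment'])
r=rot(s['eef_rot'])
P=np.array([.577,.1365]); g=s['position'][:2]-P; print(np.hypot(*g),np.arctan2(g[1],g[0]), r.apply([0,1,0]))
for a in np.arange(.05,.56,.05):
    c,k=np.cos(-a),np.sin(-a); d=np.array([[c,-k],[k,c]])@g-g
    print(round(a,2),np.degrees(a).round(1),(r.inv().apply([*d,0])*1000).round(1))"
```

```text
6.1167 [0.60334928 0.0303719  0.05707655] [1.14547828e-03 6.20166716e-01 7.84469083e-01 4.35946116e-04] [-2.51639508  0.33553286  6.89265211] [-0.04973357  0.41896562  0.43455073]
0.10935016763965683 -1.3274389382044758 [0.97300223 0.23078611 0.00210475]
0.05 2.9 [ 0.1 -5.5 -0. ]
0.1 5.7 [  0.4 -10.9  -0. ]
0.15 8.6 [  1.1 -16.4  -0. ]
0.2 11.5 [  2.  -21.7  -0. ]
0.25 14.3 [  3.1 -27.1  -0.1]
0.3 17.2 [  4.5 -32.4  -0.1]
0.35 20.1 [  6.2 -37.6  -0.1]
0.4 22.9 [  8.2 -42.7  -0.1]
0.45 25.8 [ 10.4 -47.7  -0.1]
0.5 28.6 [ 12.8 -52.6  -0.1]
0.55 31.5 [ 15.5 -57.3  -0.1]
```

Emit:
carry_out([
  {"translation": [0,-3,0],"dr": [0,0,1.5],"grip": 0.1},
  {"translation": [0.2,-7,0],"dr": [0,0,3.7],"grip": 0.1},
  {"translation": [0.4,-10.9,0],"dr": [0,0,5.7],"grip": 0.1},
  {"translation": [1.1,-16.4,0],"dr": [0,0,8.6],"grip": 0.1},
  {"translation": [2,-21.7,0],"dr": [0,0,11.5],"grip": 0.1},
  {"translation": [3.1,-27.1,0],"dr": [0,0,14.3],"grip": 0.1},
  {"translation": [4.5,-32.4,0],"dr": [0,0,17.2],"grip": 0.1},
  {"translation": [6.2,-37.6,0],"dr": [0,0,20.1],"grip": 0.1},
  {"translation": [6.2,-37.6,0],"dr": [0,0,20.1],"grip": 0.1},
  {"translation": [6.2,-37.6,0],"dr": [0,0,20.1],"grip": 0.1},
])

```text
t: 6.95
position: [0.5644, 0.0279, 0.057]
eef_rot: [0.0, 0.748, 0.664, 0.0]
contact_force: [-4.4, -0.2, 9.9]
width: 0.0193
grasp_force: 60.1
```

```bash
python3 -c "
from h import *
s=get_state();y=rot(s['eef_rot']).apply([0,1,0]);print(s['t'],s['position'],'fence az',np.arctan2(y[1],y[0])-np.pi/2,s['contact_force'])
c=read_camera('side');t=read_camera('top')
a=cv2.resize(c['pixels'][242:282,195:255],None,fx=10,fy=10,interpolation=2)
b=cv2.resize(t['pixels'][136:176,242:262],None,fx=10,fy=10,interpolation=2)
cv2.imwrite('pics/m5.png',np.hstack([a,b]))"
```

```text
6.95 [0.56437581 0.02792085 0.05703333] fence az -1.6901257674948487 [-4.4060153  -0.20442767  9.94965972]
```

View pics/m5.png

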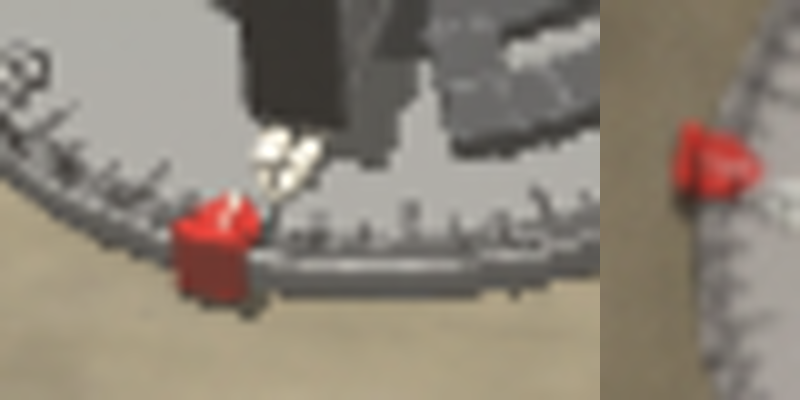

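```bash
python3 -c "
from h import *
s=read_camera('side');t=read_camera('top'); P=np.array([.577,.1365])
S=lambda x,y:onz(s,195+x/10-.45,242+y/10-.45,.014); T=lambda x,y:onz(t,242+(x-600)/10-.45,136+y/10-.45,.014)
for n,p in dict(tipS=S(280,198),lineInS=S(236,200),lineOutS=S(229,228),clipL=S(175,228),clipR=S(255,236),tipT=T(785,195),lineT1=T(757,170),lineT2=T(705,160)).items():
    d=p[:2]-P; print(n,p.round(4),np.hypot(*d).round(4),np.arctan2(d[1],d[0]).round(3))
k=red(s,(200,240,250,285)); print(np.argwhere(k).min(0),np.argwhere(k).max(0))
"
```

```text
tipS [0.5883 0.2381 0.014 ] 0.1023 1.46
lineInS [0.5968 0.2396 0.014 ] 0.105 1.381
lineOutS [0.5968 0.2471 0.014 ] 0.1123 1.394
clipL [0.6073 0.2483 0.014 ] 0.1158 1.306
clipR [0.5913 0.2486 0.014 ] 0.113 1.444
tipT [0.5904 0.2311 0.014 ] 0.0956 1.43
lineT1 [0.5961 0.2376 0.014 ] 0.1029 1.384
lineT2 [0.5982 0.2494 0.014 ] 0.1149 1.385
[262 213] [271 220]
```

Emit:
carry_out([
  {"translation": [0,-2,0],"dr": [0,0,1],"grip": 0.1},
  {"translation": [0.1,-4.5,0],"dr": [0,0,2.4],"grip": 0.1},
  {"translation": [0.3,-7.1,0],"dr": [0,0,3.7],"grip": 0.1},
  {"translation": [0.3,-7.1,0],"dr": [0,0,3.7],"grip": 0.1},
  {"translation": [0.3,-7.1,0],"dr": [0,0,3.7],"grip": 0.1},
])

```text
t: 7.57
position: [0.5578, 0.0289, 0.057]
eef_rot: [0.001, 0.769, 0.639, 0.0]
contact_force: [-4.3, -1.2, 9.5]
width: 0.0189
grasp_force: 60.2
```

```bash
python3 -c "
from h import *
s=get_state();y=rot(s['eef_rot']).apply([0,1,0]);print(s['t'],s['position'],'fence az',np.arctan2(y[1],y[0])+np.pi/2,s['contact_force'])
c=read_camera('side');t=read_camera('top')
a=cv2.resize(c['pixels'][245:280,203:238],None,fx=16,fy=16,interpolation=2)
b=cv2.resize(t['pixels'][142:177,245:259],None,fx=16,fy=16,interpolation=2)
cv2.imwrite('pics/m6.png',np.hstack([a,b]))
f=cloud(t); 
P=f[115:185,255:370]; m=(P[...,2]>.056)&(P[...,2]<.0625); q=P[m]; print(m.sum(),cv2.fitLine(q[:,:2].astype(np.float32),cv2.DIST_HUBER,0,.01,.01).ravel())"
```

```text
7.5667 [0.55777198 0.02890043 0.05704837] fence az 1.3876642100780066 [-4.32310768 -1.21746351  9.49754526]
531 [0.17636321 0.9843252  0.5793766  0.14602377]
```

View pics/m6.png

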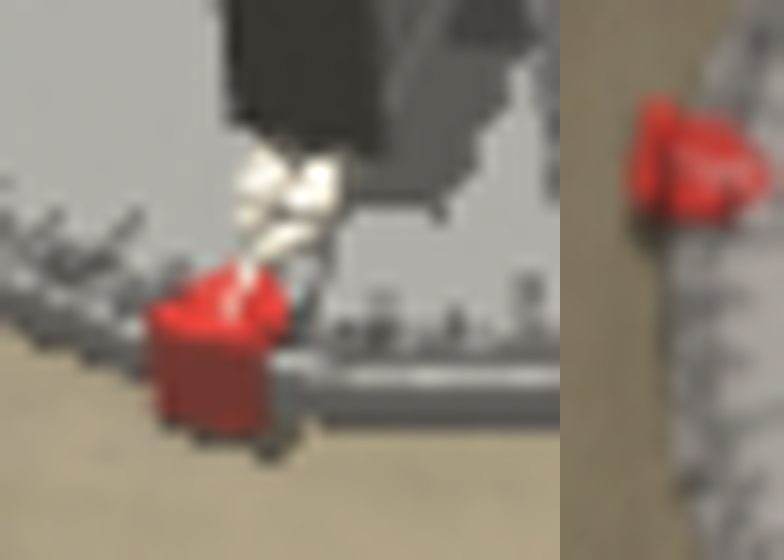

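The side crop shows the white pointer ending at about (255,258), meeting the clip line that runs from (245,265) to (228,310). I'll refine this with sub-pixel centroids.

```bash
python3 -c "
from h import *
P=np.array([.577,.1365])
for n,box in (('side',(210,230,250,268)),('top',(250,264,146,162))):
    c=read_camera(n); im=c['pixels'].astype(float); x0,x1,y0,y1=box
    for v in range(y0,y1): print(v,' '.join('%3d/%3d'%(im[v,u,0],im[v,u,2]) for u in range(x0,x1) if n=='top' or 212<=u<226))
    # grid: az and r of pixels
    for (u,v) in ([(217,262),(219,258),(220,255)] if n=='side' else [(254,152),(257,153),(259,153)]):
        d=onz(c,u,v,.014)[:2]-P; e=onz(c,u+1,v,.014)[:2]-P; f=lambda d:(np.hypot(*d).round(4),np.arctan2(d[1],d[0]).round(4)); print(u,v,f(d),f(e))
"
```

```text
250 168/176 168/176 168/177 168/176 158/165  68/ 74  50/ 58  51/ 58  50/ 58  50/ 57  49/ 58  50/ 58  50/ 58  50/ 58
251 168/176 168/176 168/176 168/176 160/168  91/ 98  50/ 59  50/ 58  50/ 58  50/ 58  50/ 58  50/ 58  50/ 58  50/ 58
252 168/177 169/177 168/176 168/176 160/168  94/101  50/ 59  50/ 58  49/ 58  50/ 58  50/ 58  49/ 58  50/ 57  50/ 58
253 168/176 168/176 168/176 168/177 167/175 161/168 150/157  77/ 86  70/ 82  58/ 67  49/ 58  50/ 58  49/ 58  49/ 57
254 168/177 168/176 168/176 168/176 168/176 168/176 172/183 181/205 106/122  87/ 99  75/ 85  89/101  86/ 98  57/ 66
255 168/176 168/176 168/176 168/176 168/176 170/179 193/210 228/245 213/234 122/140 221/240 212/234 108/123  91/103
256 168/177 168/176 168/176 168/176 168/176 177/189 220/237 228/245 194/220 190/216 230/247 222/240 105/121  90/ 98
257 168/176 168/176 168/176 168/176 168/176 168/178 166/189 171/196 167/188 236/247 232/247 196/223  97/109  86/ 93
258 168/176 168/176 168/177 168/176 168/176 174/186 197/223 151/174 111/127 145/164 141/162 125/143 104/113 160/168
259 168/176 168/176 168/176 168/177 168/177 166/175 149/
[... 2681 characters left out ...]
130 120/130 143/155 151/163 153/166 154/165 154/166 154/165 151/163 136/146 121/132
159  90/122  87/104 116/127 123/133 129/138 138/149 148/160 156/166 154/167 156/168 155/167 156/167 151/162 120/131
160  90/121  84/101 101/111 106/115 109/118 119/129 132/141 148/161 155/167 155/167 154/167 156/168 150/162 102/112
161  89/121  83/102  95/105 100/109 108/117 131/142 142/153 152/164 157/168 156/168 156/169 156/167 150/163 100/107
254 152 (np.float64(0.1103), np.float64(1.3862)) (np.float64(0.1081), np.float64(1.3822))
257 153 (np.float64(0.1032), np.float64(1.3953)) (np.float64(0.101), np.float64(1.3911))
259 153 (np.float64(0.0988), np.float64(1.3868)) (np.float64(0.0966), np.float64(1.3822))
```

Top and side estimates bracket zero error (about ±0.01 rad), and the tool azimuth of 1.388 equals the mark's 1.388. I'll release the fence and rise.

Emit:
carry_out([
  {"translation": [0,0,0],"dr": [0,0,0],"grip": 0.25},
  {"translation": [0,0,0],"dr": [0,0,0],"grip": 0.4},
  {"translation": [0,0,0],"dr": [0,0,0],"grip": 0.5},
  {"translation": [0,0,-25],"dr": [0,0,0],"grip": 0.5},
  {"translation": [0,0,-60],"dr": [0,0,0],"grip": 0.5},
  {"translation": [0,0,-80],"dr": [0,0,0],"grip": 0.5},
  {"translation": [0,0,-80],"dr": [0,0,0],"grip": 0.5},
])

```text
t: 8.35
position: [0.5607, 0.0287, 0.1401]
eef_rot: [0.003, 0.769, 0.639, 0.003]
contact_force: [1.3, 0.1, 0.9]
width: 0.0426
grasp_force: 0.0
```

```bash
cat >m.py <<'E'
from h import *
P=np.array([.577,.1365])
s=get_state();print(s['t'],s['position'],s['contact_force'])
az=lambda c,u,v,z=.014:np.arctan2(*(onz(c,u,v,z)[:2]-P)[::-1])
t=read_camera('top'); b=t['pixels'].astype(float)
for u in (261,262):
    w=np.clip(b[149:159,u,0]-155,0,None); v=(w*np.arange(149,159)).sum()/w.sum(); print('T ptr',u,v.round(2),az(t,u,v).round(4))
for u in (254,255,256):
    w=np.clip(b[151:155,u,0]-60,0,None); v=(w*np.arange(151,155)).sum()/w.sum(); print('T mark',u,v.round(2),az(t,u,v).round(4))
c=read_camera('side'); b=c['pixels'].astype(float)
for v in (256,257,258,259,260):
    x=np.arange(212,230); w=np.clip((b[v,212:230,2]-b[v,212:230,0])/b[v,212:230,2]-.055,0,.04); u=(w*x).sum()/w.sum(); print('S ptr',v,u.round(2),az(c,u,v).round(4))
for v in (262,263,264):
    x=np.arange(215,220); w=np.clip(b[v,215:220,0]-70,0,None); u=(w*x).sum()/w.sum(); print('S mark',v,u.round(2),az(c,u,v).round(4))
E
python3 m.py; python3 -c "
from h import *
c=read_camera('side');S=cloud(c);b=S[165:280,175:330];f=(b[...,2]>.073)&(b[...,2]<.09)&(b[...,0]<.5)&(b[...,1]>.05);print(f.sum(),b[f].mean(0))
goto([.456,.1007,.14],-1.44)"
```

```text
8.35 [0.56071273 0.02873729 0.14011691] [1.27113188 0.11839055 0.89304995]
T ptr 261 153.07 1.3793
T ptr 262 153.02 1.3731
T mark 254 152.28 1.392
T mark 255 152.37 1.3898
T mark 256 152.38 1.3859
S ptr 256 223.09 1.4243
S ptr 257 222.92 1.4304
S ptr 258 220.7 1.3944
S ptr 259 220.47 1.3999
S ptr 260 220.24 1.4051
S mark 262 217.12 1.3669
S mark 263 217.17 1.3773
S mark 264 216.91 1.3819
92 [0.45433118 0.10606166 0.08106237]
tr [  51.8 -112.6   -5.1] dz 72.0 az now -0.184
```

Emit:
carry_out([
  {"translation": [-30,-10,-10],"dr": [0,0,7],"grip": 0.5},
  {"translation": [-60,-20,-20],"dr": [0,0,14],"grip": 0.5},
  {"translation": [-90,-30,-20],"dr": [0,0,21],"grip": 0.5},
  {"translation": [-119,-39,-20],"dr": [0,0,28],"grip": 0.5},
  {"translation": [-119,-39,-20],"dr": [0,0,35],"grip": 0.5},
  {"translation": [-119,-39,-20],"dr": [0,0,42],"grip": 0.5},
  {"translation": [-119,-39,-20],"dr": [0,0,49],"grip": 0.5},
  {"translation": [-119,-39,-20],"dr": [0,0,56],"grip": 0.5},
  {"translation": [-119,-39,-20],"dr": [0,0,63],"grip": 0.5},
  {"translation": [-119,-39,-20],"dr": [0,0,72],"grip": 0.5},
  {"translation": [-119,-39,-20],"dr": [0,0,72],"grip": 0.5},
])

```text
t: 9.42
position: [0.4963, -0.0804, 0.1534]
eef_rot: [-0.001, 0.998, 0.062, -0.002]
contact_force: [0.1, -0.4, 0.1]
width: 0.0424
grasp_force: 0.0
```

```bash
python3 -c "
from h import *
s=get_state();print(s['t'],s['position'])
t=read_camera('top');c=read_camera('side')
a=cv2.resize(t['pixels'][130:230,244:374],None,fx=6,fy=6,interpolation=2);cv2.imwrite('pics/t7.png',a)
b=cv2.resize(c['pixels'][165:280,175:310],None,fx=5,fy=5,interpolation=2);cv2.imwrite('pics/s7.png',b)
goto([.455,.1035,.14],-1.44)"
```

```text
9.4167 [ 0.49634958 -0.08040992  0.15344655]
tr [ -17.2 -187.7   14. ] dz -0.0 az now -1.441
```

View pics/t7.png

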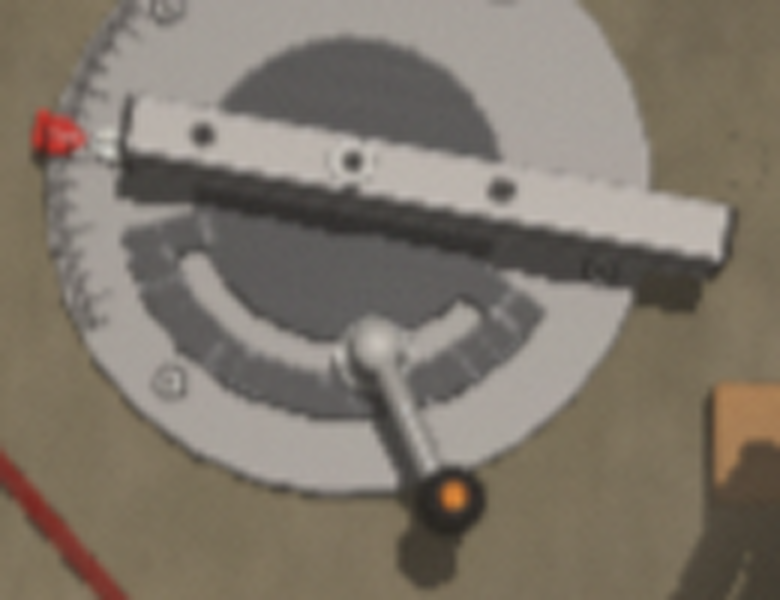

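View pics/s7.png

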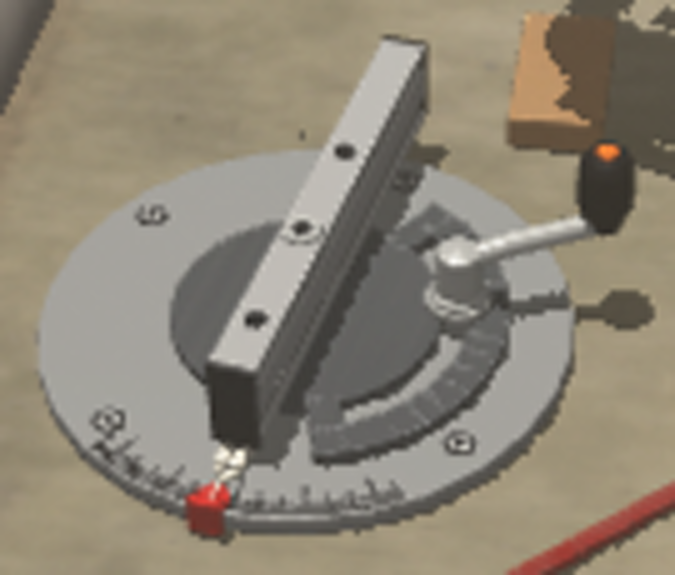

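The top crop shows the pointer at (105,143) abutting the clip line at (68,135), and the three fence-axis holes at (203,133), (352,160) and (502,189). The side crop shows the pointer (230,462) meeting the clip line (215,490), holes at (255,318), (302,228) and (344,150), and the knob at (607,185).

```bash
python3 -c "
from h import *
P0=np.array([.577,.1365])
for n,H,M in (('top',[(277.6,152),(302.5,156.6),(327.4,161.3)],[(254,152.2),(255,152.33),(256,152.38)]),('side',[(225.8,228.4),(235.2,210.4),(243.6,194.8)],[(217.5,262),(217.15,263),(216.85,264)])):
    c=read_camera(n); g=cv2.cvtColor(c['pixels'],6).astype(float); pts=[]
    for u,v in H:
        u0,v0=int(round(u)),int(round(v)); k=2; w=np.clip(130-g[v0-k:v0+k+1,u0-k:u0+k+1],0,None); Y,X=np.mgrid[v0-k:v0+k+1,u0-k:u0+k+1]
        uu,vv=(w*X).sum()/w.sum(),(w*Y).sum()/w.sum(); pts.append(onz(c,uu,vv,.059)[:2]); print(n,round(uu,2),round(vv,2),pts[-1].round(4))
    pts=np.array(pts); d=pts[2]-pts[0]; d/=np.hypot(*d); m=pts.mean(0); print('fence az',np.arctan2(-d[1],-d[0]).round(4),'resid',np.cross(d,pts-m).round(5))
    for u,v in M:
        q=onz(c,u,v,.014)[:2]; e=q-pts[1]; print('mark',np.hypot(*e).round(4),np.arctan2(e[1],e[0]).round(4))
" 2>/dev/null
```

```text
top 277.3 152.03 [0.5874 0.1912]
top 302.37 156.47 [0.5781 0.1366]
top 327.23 161.27 [0.5682 0.0826]
fence az 1.3957 resid [-0.00014  0.00029 -0.00014]
mark 0.1099 1.4003
mark 0.1076 1.3993
mark 0.1054 1.3964
side 225.57 228.44 [0.5883 0.1905]
side 234.8 210.17 [0.5792 0.134 ]
side 243.43 194.91 [0.569  0.0827]
fence az 1.394 resid [-0.00033  0.00067 -0.00033]
mark 0.1085 1.398
mark 0.1112 1.4006
mark 0.1139 1.404
```

Fence azimuth is 1.395 against the mark's 1.399, so the setting is good. Next I return to the knob.

Emit:
carry_out([
  {"translation": [-4,-40,0],"dr": [0,0,0],"grip": 0.5},
  {"translation": [-8,-80,0],"dr": [0,0,0],"grip": 0.5},
  {"translation": [-12,-120,5],"dr": [0,0,0],"grip": 0.5},
  {"translation": [-16,-160,10],"dr": [0,0,0],"grip": 0.5},
  {"translation": [-17.5,-185.7,14],"dr": [0,0,0],"grip": 0.5},
  {"translation": [-17.5,-185.7,20],"dr": [0,0,0],"grip": 0.5},
  {"translation": [-17.5,-185.7,20],"dr": [0,0,0],"grip": 0.5},
  {"translation": [-17.5,-185.7,40],"dr": [0,0,0],"grip": 0.5},
  {"translation": [-17.5,-185.7,60],"dr": [0,0,0],"grip": 0.5},
  {"translation": [-17.5,-185.7,76],"dr": [0,0,0],"grip": 0.5},
  {"translation": [-17.5,-185.7,76],"dr": [0,0,0],"grip": 0.42},
  {"translation": [-17.5,-185.7,76],"dr": [0,0,0],"grip": 0.42},
])

```text
t: 10.62
position: [0.4558, 0.1, 0.0788]
eef_rot: [0.0, 0.998, 0.065, -0.001]
contact_force: [-0.1, 0.5, 1.2]
width: 0.0359
grasp_force: 0.0
```

```bash
cat > w.py <<'E'
from h import *
A=np.array([.514,.131]); s=get_state(); r=rot(s['eef_rot']); p=s['position']
y=r.apply([0,1,0]); print(s['t'],p.round(4),'F',s['contact_force'].round(2),'az',np.arctan2(y[1],y[0]).round(3),s['width'])
f0=np.arctan2(A[1]-p[1],A[0]-p[0]); print('phi tcp',f0.round(3),'r',np.hypot(*(A-p[:2])))
for f in np.arange(f0-.1,f0-.85,-.1):
    q=A-.065*np.array([np.cos(f),np.sin(f)]); print(f.round(2),(r.inv().apply([*(q-p[:2]),0])*1000).round(1))
E
python3 w.py
```

```text
10.6167 [0.4558 0.1    0.0788] F [-0.13  0.48  1.25] az -1.442 0.035881233696195704
phi tcp 0.49 r 0.06594730960614216
0.39 [-1.1 -6.5  0. ]
0.29 [ -2.5 -12.9   0. ]
0.19 [ -3.2 -19.3   0. ]
0.09 [ -3.2 -25.8   0. ]
-0.01 [ -2.7 -32.3   0. ]
-0.11 [ -1.4 -38.7   0. ]
-0.21 [  0.4 -44.9   0. ]
-0.31 [  2.9 -50.9  -0. ]
```

Emit:
carry_out([
  {"translation": [-0.5,-3.5,0],"dr": [0,0,0],"grip": 0.42},
  {"translation": [-1.1,-7,0],"dr": [0,0,1],"grip": 0.42},
  {"translation": [-1.8,-10,0],"dr": [0,0,2],"grip": 0.42},
  {"translation": [-2.5,-13,0],"dr": [0,0,3],"grip": 0.42},
  {"translation": [-3,-16,0],"dr": [0,0,4],"grip": 0.42},
  {"translation": [-3.2,-19,0],"dr": [0,0,5],"grip": 0.42},
  {"translation": [-3.2,-22,0],"dr": [0,0,6],"grip": 0.42},
  {"translation": [-3.2,-25,0],"dr": [0,0,7],"grip": 0.42},
  {"translation": [-3.2,-25,0],"dr": [0,0,7],"grip": 0.42},
])

```text
t: 11.37
position: [0.4498, 0.1248, 0.08]
eef_rot: [0.001, 1.0, 0.004, 0.001]
contact_force: [0.8, -7.2, -0.3]
width: 0.0358
grasp_force: 3.6
```

```bash
python3 w.py
```

```text
11.3667 [0.4498 0.1248 0.08  ] F [ 0.79 -7.22 -0.31] az -1.563 0.03582176433516838
phi tcp 0.097 r 0.06454329884772629
-0.0 [-0.7 -6.5 -0. ]
-0.1 [ -0.3 -12.9  -0. ]
-0.2 [  0.7 -19.4  -0. ]
-0.3 [  2.4 -25.6  -0.1]
-0.4 [  4.7 -31.7  -0.1]
-0.5 [  7.6 -37.5  -0.1]
-0.6 [ 11.  -43.   -0.1]
-0.7 [ 15.  -48.2  -0.1]
```

Emit:
carry_out([
  {"translation": [-0.3,-2,0],"dr": [0,0,1],"grip": 0.42},
  {"translation": [-0.5,-4,0],"dr": [0,0,2],"grip": 0.42},
  {"translation": [-0.7,-6,0],"dr": [0,0,3],"grip": 0.42},
  {"translation": [-0.6,-8,0],"dr": [0,0,4],"grip": 0.42},
  {"translation": [-0.6,-8,0],"dr": [0,0,4],"grip": 0.42},
])

```text
t: 11.78
position: [0.4488, 0.1326, 0.0798]
eef_rot: [0.001, 1.0, -0.031, 0.0]
contact_force: [0.3, -7.7, -2.1]
width: 0.0359
grasp_force: 3.7
```

```bash
python3 w.py
```

```text
11.7833 [0.4488 0.1326 0.0798] F [ 0.26 -7.7  -2.15] az -1.633 0.035913292692067465
phi tcp -0.024 r 0.0652096360624654
-0.12 [ 0.3 -6.5 -0. ]
-0.22 [  1. -13.  -0.]
-0.32 [  2.4 -19.3  -0. ]
-0.42 [  4.4 -25.5  -0.1]
-0.52 [  7.  -31.5  -0.1]
-0.62 [ 10.2 -37.1  -0.1]
-0.72 [ 13.9 -42.4  -0.1]
-0.82 [ 18.1 -47.4  -0.1]
```

Emit:
carry_out([
  {"translation": [0,-1.5,0],"dr": [0,0,1],"grip": 0.42},
  {"translation": [0.1,-3,0],"dr": [0,0,2],"grip": 0.42},
  {"translation": [0.2,-4.5,0],"dr": [0,0,2.5],"grip": 0.42},
  {"translation": [0.2,-4.5,0],"dr": [0,0,2.5],"grip": 0.42},
])

```text
t: 12.12
position: [0.4489, 0.1369, 0.0796]
eef_rot: [0.001, 0.999, -0.053, -0.0]
contact_force: [-0.4, -7.5, -2.8]
width: 0.036
grasp_force: 3.9
```

Emit:
carry_out([
  {"translation": [0.1,-1.5,0],"dr": [0,0,1],"grip": 0.42},
  {"translation": [0.3,-3,0],"dr": [0,0,2],"grip": 0.42},
  {"translation": [0.5,-4.5,0],"dr": [0,0,3],"grip": 0.42},
  {"translation": [0.5,-4.5,0],"dr": [0,0,3],"grip": 0.42},
])

```text
t: 12.45
position: [0.4495, 0.1413, 0.0794]
eef_rot: [0.001, 0.997, -0.079, -0.001]
contact_force: [-0.6, -7.9, -1.7]
width: 0.0363
grasp_force: 4.1
```

```bash
python3 w.py
```

```text
12.45 [0.4495 0.1413 0.0794] F [-0.63 -7.94 -1.71] az -1.729 0.036300222994205995
phi tcp -0.158 r 0.06534131085732112
-0.26 [ 0.7 -6.5 -0. ]
-0.36 [  1.6 -12.9  -0. ]
-0.46 [  3.2 -19.2  -0.1]
-0.56 [  5.5 -25.3  -0.1]
-0.66 [  8.3 -31.2  -0.1]
-0.76 [ 11.7 -36.7  -0.1]
-0.86 [ 15.6 -41.9  -0.1]
-0.96 [ 20.  -46.6  -0.2]
```

Emit:
carry_out([
  {"translation": [0.2,-1.5,0],"dr": [0,0,1],"grip": 0.42},
  {"translation": [0.4,-3,0],"dr": [0,0,2],"grip": 0.42},
  {"translation": [0.5,-4,0],"dr": [0,0,3],"grip": 0.42},
  {"translation": [0.5,-4,0],"dr": [0,0,3],"grip": 0.42},
])

```text
t: 12.78
position: [0.4503, 0.145, 0.0793]
eef_rot: [0.002, 0.994, -0.105, -0.001]
contact_force: [-1.7, -8.9, -3.4]
width: 0.0359
grasp_force: 4.4
```

Emit:
carry_out([
  {"translation": [0.2,-1,0],"dr": [0,0,1],"grip": 0.42},
  {"translation": [0.4,-2,0],"dr": [0,0,2],"grip": 0.42},
  {"translation": [0.6,-3,0],"dr": [0,0,3],"grip": 0.42},
  {"translation": [0.6,-3,0],"dr": [0,0,3],"grip": 0.42},
])

```text
t: 13.12
position: [0.4512, 0.1477, 0.0792]
eef_rot: [0.002, 0.991, -0.131, -0.001]
contact_force: [-1.6, -9.5, -2.7]
width: 0.036
grasp_force: 4.7
```

```bash
python3 w.py
```

```text
13.1167 [0.4512 0.1477 0.0792] F [-1.56 -9.5  -2.74] az -1.834 0.035972496621349284
phi tcp -0.26 r 0.0649627068781799
-0.36 [ 0.3 -6.5 -0. ]
-0.46 [  1.2 -12.9  -0.1]
-0.56 [  2.8 -19.2  -0.1]
-0.66 [  5.  -25.3  -0.1]
-0.76 [  7.8 -31.2  -0.1]
-0.86 [ 11.2 -36.7  -0.2]
-0.96 [ 15.1 -41.9  -0.2]
-1.06 [ 19.5 -46.7  -0.2]
```

Emit:
carry_out([
  {"translation": [0.1,-1,0],"dr": [0,0,1],"grip": 0.42},
  {"translation": [0.2,-2,0],"dr": [0,0,2],"grip": 0.42},
  {"translation": [0.3,-3,0],"dr": [0,0,2.5],"grip": 0.42},
  {"translation": [0.3,-3,0],"dr": [0,0,2.5],"grip": 0.42},
])

```text
t: 13.45
position: [0.452, 0.1504, 0.0791]
eef_rot: [0.002, 0.988, -0.152, -0.001]
contact_force: [-2.3, -9.9, -3.0]
width: 0.0359
grasp_force: 5.0
```

Emit:
carry_out([
  {"translation": [0.1,-1,0],"dr": [0,0,1],"grip": 0.42},
  {"translation": [0.2,-2,0],"dr": [0,0,2.5],"grip": 0.42},
  {"translation": [0.2,-2,0],"dr": [0,0,2.5],"grip": 0.42},
])

```text
t: 13.7
position: [0.4526, 0.1521, 0.0789]
eef_rot: [0.002, 0.985, -0.174, -0.002]
contact_force: [-2.9, -9.1, -3.5]
width: 0.0359
grasp_force: 5.2
```

```bash
python3 w.py|head -2
```

```text
13.7 [0.4526 0.1521 0.0789] F [-2.88 -9.07 -3.45] az -1.921 0.03587490813344688
phi tcp -0.331 r 0.06496843424556008
```

Emit:
carry_out([
  {"translation": [0.1,-1,0],"dr": [0,0,1],"grip": 0.42},
  {"translation": [0.2,-2,0],"dr": [0,0,2],"grip": 0.42},
  {"translation": [0.3,-3,0],"dr": [0,0,3],"grip": 0.42},
  {"translation": [0.3,-3,0],"dr": [0,0,3],"grip": 0.42},
])

```text
t: 14.03
position: [0.4534, 0.1547, 0.0788]
eef_rot: [0.002, 0.98, -0.2, -0.002]
contact_force: [-4.1, -10.4, -3.0]
width: 0.0357
grasp_force: 5.5
```

Emit:
carry_out([
  {"translation": [0.1,-1,0],"dr": [0,0,1],"grip": 0.42},
  {"translation": [0.2,-2,0],"dr": [0,0,2.5],"grip": 0.42},
  {"translation": [0.2,-2,0],"dr": [0,0,2.5],"grip": 0.42},
])

```text
t: 14.28
position: [0.4541, 0.1564, 0.0787]
eef_rot: [0.003, 0.975, -0.221, -0.002]
contact_force: [-4.3, -11.0, -3.2]
width: 0.036
grasp_force: 5.7
```

```bash
python3 w.py|head -2
```

```text
14.2833 [0.4541 0.1564 0.0787] F [ -4.29 -10.96  -3.17] az -2.017 0.03601387545724036
phi tcp -0.401 r 0.06505976843711951
```

Emit:
carry_out([
  {"translation": [0.1,-1,0],"dr": [0,0,1],"grip": 0.42},
  {"translation": [0.2,-2,0],"dr": [0,0,2],"grip": 0.42},
  {"translation": [0.2,-2.2,0],"dr": [0,0,2],"grip": 0.42},
  {"translation": [0.2,-2.2,0],"dr": [0,0,2],"grip": 0.42},
])

```text
t: 14.62
position: [0.4549, 0.1582, 0.0786]
eef_rot: [0.003, 0.971, -0.238, -0.003]
contact_force: [-4.4, -10.6, -2.3]
width: 0.0357
grasp_force: 6.1
```

```bash
python3 w.py|head -2
```

```text
14.6167 [0.4549 0.1582 0.0786] F [ -4.37 -10.62  -2.33] az -2.051 0.03569604054996261
phi tcp -0.431 r 0.06509661120669268
```

Emit:
carry_out([
  {"translation": [0,-1,0],"dr": [0,0,0.5],"grip": 0.42},
  {"translation": [0,-1,0],"dr": [0,0,0.5],"grip": 0.42},
])

```text
t: 14.78
position: [0.4552, 0.1591, 0.0786]
eef_rot: [0.003, 0.97, -0.242, -0.003]
contact_force: [-6.6, -11.8, -3.1]
width: 0.0356
grasp_force: 6.2
```

Emit:
carry_out([
  {"translation": [0,3,0],"dr": [0,0,0],"grip": 0.42},
  {"translation": [0,6,0],"dr": [0,0,0],"grip": 0.5},
  {"translation": [0,6,0],"dr": [0,0,0],"grip": 0.5},
  {"translation": [0,6,-25],"dr": [0,0,0],"grip": 0.5},
  {"translation": [0,6,-60],"dr": [0,0,0],"grip": 0.5},
  {"translation": [0,6,-95],"dr": [0,0,0],"grip": 0.5},
  {"translation": [20,40,-100],"dr": [0,0,0],"grip": 0.5},
  {"translation": [20,80,-100],"dr": [0,0,0],"grip": 0.5},
  {"translation": [20,120,-100],"dr": [0,0,0],"grip": 0.5},
  {"translation": [20,160,-100],"dr": [0,0,0],"grip": 0.5},
  {"translation": [20,160,-100],"dr": [0,0,0],"grip": 0.5},
])

```text
t: 15.7
position: [0.3987, 0.0059, 0.1799]
eef_rot: [0.001, 0.97, -0.245, 0.0]
contact_force: [0.6, 0.4, -0.7]
width: 0.0427
grasp_force: 0.0
```

```bash
python3 -c "
from h import *
s=get_state();print(s['t'],s['position'],s['contact_force'])
for n,H in (('top',[(277.3,152),(302.4,156.5),(327.2,161.3)]),('side',[(225.6,228.4),(234.8,210.2),(243.4,194.9)])):
    c=read_camera(n); g=cv2.cvtColor(c['pixels'],6).astype(float); pts=[]
    for u,v in H:
        u0,v0=int(round(u)),int(round(v)); k=2; w=np.clip(130-g[v0-k:v0+k+1,u0-k:u0+k+1],0,None); Y,X=np.mgrid[v0-k:v0+k+1,u0-k:u0+k+1]
        uu,vv=(w*X).sum()/w.sum(),(w*Y).sum()/w.sum(); pts.append(onz(c,uu,vv,.059)[:2])
    d=pts[0]-pts[2]; print(n,np.arctan2(d[1],d[0]).round(4),pts[1])
    k=red(c,(240,270,140,170) if n=='top' else (200,240,250,285)); v,u=np.nonzero(k); print('clip',len(u),u.mean(),v.mean())
    S=cloud(c); f=(S[...,2]>.073)&(S[...,2]<.09)&(abs(S[...,0]-.455)<.04)&(abs(S[...,1]-.15)<.05);print('knob',f.sum(),S[f].mean(0))
"
```

```text
15.7 [0.3987456  0.00592684 0.17990595] [ 0.64010509  0.43442713 -0.72038301]
top 1.3964 [0.5781451  0.13674615]
clip 32 252.15625 151.9375
knob 96 [0.45289454 0.15143093 0.08010197]
side 1.3964 [0.57920415 0.13401358]
clip 29 216.3793103448276 264.7241379310345
knob 88 [0.45353149 0.15541397 0.07983564]
```

```bash
python3 -c "
from cell import *
print(hand_in())"
```

```text
the job is handed in; nothing more can be done
None
```

The fence is turned to the red clip line (within about 0.005 rad by my camera measurements), clamped at roughly 12–13 N on the knob and let go; the job is handed in, with no verdict returned.

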